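# Check the gap of a thin-gap cell with a taper feeler gauge

## Robot

A 6-joint arm with a two-finger parallel gripper is mounted at the origin on the work surface. World frame = base frame: x ahead of the robot, y to its left, z up, the work surface at z = 0. Lengths are in m, angles in rad, forces in N, time in s.
With the tool pointing down it reaches from about 0.25 to 0.725 m from the base axis. Payload 9.7 kg.
Tool frame: the origin (TCP) lies between the finger pads; the fingertips stand 8 mm ahead of it and the grasp point (between the pads) lies 11 mm behind it; z points along the fingers, y is the line along which they close (so a half turn about z gives the same grasp; the last joint's range is limited). The gripper opens to 85 mm and grips with 20 to 120 N. Pads are 22 mm wide; open, the fingers measure 114 mm over their backs; the gripper's body (76 mm by 85 mm) begins 54 mm behind the grasp point. The pads swing forward as they close: fully open they stand 13 mm farther back than shut.
Start: joints at [1.13, 0.087, 0.176, 1.66, 0, 1.571], TCP at [0.235, 0.497, 0.239] pointing down, gripper open.
Joint ranges: [-3.13, 3.13], [-0.85, 1.81], [-1.15, 1.24], [-2.2, 2.28], [-1.44, 1.52], [-3.14, 3.14]. Speed limits (rad/s): [2.22, 2.22, 2.57, 3.14, 3.14, 3.14].

## Interface

Orientations are given as a unit quaternion [x, y, z, w].
In Python, from plant import robot gives the robot as it stands.
- The arm moves only by the shell command python3 -m crank 'ROWS'. ROWS is JSON, a list of rows, each a list of 3 entries, a list of its own where there are three numbers: the finger opening in mm, from 0 to 85.4, then the shift along the tool's x, y, z in mm, then the turn, a rotation vector about the tool's x, y, z in degrees. In form: [[grip, [tx, ty, tz], [wx, wy, wz]], ...]. A call has 1 to 5 rows; each row shifts and turns the commanded pose from where the row before left it, along the tool's axes as they then stand; what a row does not reach is not made up. A row lasts 1/8 s, in which the tool goes at most 62.5 mm and 10.7 degrees, less where a joint would pass 70% of its speed; a pose out of reach is approached as far as the arm can. A call is refused whole if a number of a shift passes 62.5 or a number of a turn 10.7, either way. A call with a gripper value outside its range is refused whole. The fingers move at their own pace and stop on an object; the grip force is fixed at half the most. Time passes only in rows, so rows that do not move let the fingers close. It gives the time, the measured TCP pose, the force, the opening and the grip force at its end, in the units of the state.
- robot.observe(): the state, without advancing time (a new reading comes with each control period).
- robot.capture(name): name is "scene" or "top"; returns a dict with "frame" (400x640x3 uint8, red, green, blue), "fov_y" (degrees; the focal length in pixels is half the picture's height over the tangent of half this angle, whatever the lens; pixels are square), "cx", "cy" (the principal point, pixels), "k1" (the pictures are not rectified: a ray, as slopes to the right and down, at radius r is drawn at 1 + k1 r^2 times it, then the intrinsics apply), "R" (3x3) and "t" (3): a world point X has camera coordinates R X + t. Camera axes: x right, y down, z forward; pixel columns grow to the right and rows downward; lengths in m; the calibration is good to about 2 mm. A picture is of the moment at which its call begins. There is no depth.
- robot.hand_in(): hands the job in; it is judged then, once.
The state is a dict: "clock": time; "q": joint angles; "qvel": joint speeds; "effort": joint torques, N m; "tcp_pos": TCP position; "orientation": TCP orientation; "contact_force": force on the tool from outside, world axes, zero at the start; "moment": the same for the moment, N m; "opening": opening from 0.0 (shut) to 1.0 (fully open); "grip_force": force on a finger pad.
Only numpy, scipy, OpenCV 4.12 (cv2) and the standard library are available. Lean on these libraries where they do the work, as an engineer would, in place of code of your own. Each camera call takes 0.05 s, during which the arm holds its last target. There are 200 camera calls.

## Task

First turn the lock ring on the column of the thin-gap cell by its lever, anticlockwise seen from above, all the way to its locked mark, which draws the upper plate down to its working gap. Then pick up the taper feeler gauge by its handle, lay its blade flat on the ledge of the lower plate and slide it straight in between the two plates until it just drags snugly, without jacking the upper plate up, and finish while still holding the gauge by its handle at that depth: do not let go, and leave the other things on the bench where they are.

Things in the scene. Friction and masses are not known exactly. Their poses are not given: they have to be found in the camera images.
- cell: thin-gap cell fixed to the bench, a bare aluminium base 200 x 100 x 22 mm with a steel column 30 mm thick at its back, top 130 mm above the bench. Origin at bench level under the middle of the plates. Its x axis points from the open mouth to the column: the gauge goes in along +x; y is to the left, z up. The column axis is at x = +75 mm
- anvil: lower plate of the cell, a dark steel block 135 x 70 mm, 30 mm thick, lying along the cell's axes. Its front face is at the cell's x = -85 mm; its top is 51 to 53.5 mm above the bench (differs from run to run). Origin under it, 30 mm below its top
- ledge (a point): middle of the front top edge of the lower plate (at its top face). The lower plate sticks out 30 mm in front of the upper plate: this ledge is open from above
- head: arm on the column that carries the sprung upper plate (40 mm wide, its top with two screws up to 99 mm above the bench); its height follows the lock ring: 6 mm higher at ring 0 than at locked. Origin as the cell's
- lip (a point): middle of the front lower edge of the upper plate (steel, 60 mm wide, 105 mm deep, 12 mm thick), axes as the cell's. With the ring locked it is 57.5 mm above the bench, so that the gap to the lower plate is 4 to 6.5 mm; the gap is 10 to 12.5 mm at ring 0
- platen (a joint): lift of the sprung upper plate against its springs, m: 0 at rest, 0.008 at most. It presses down with about 5.6 N when just lifted and 0.3 N more per mm
- ring (a joint): angle of the lock ring, rad: 0 open, 1.3 at the locked mark, stop at 1.32; grows anticlockwise seen from above; stays where it is left (0.12 N m friction)
- ring_axis (a point): point on the axis of the lock ring (vertical, the column's axis), 125 mm above the bench, at the lever's mid-height
- lever (a point): middle of the ring's lever, 50 mm from the ring's axis: a radial upright fin 10 mm thick and 30 mm tall (110 to 140 mm above the bench), reaching from 25 to 70 mm from the axis. This frame's x axis points outward along the fin, z up
- lock_mark (a point): where the middle of the lever stands at the locked mark: straight out from the ring's axis along the cell's +y; a small dark lug just under the ring, reaching 45 mm out from its axis, marks it
- gauge_grip (a point): centre of the gauge's handle, a black block 70 mm long, 14 mm wide, 40 mm tall (20 mm above its underside). Its x axis points along the gauge to the blade's tip, z up. At the start the gauge stands upright on the bench
- gauge_tip (a point): middle of the lower edge of the blade's tip, 140 mm ahead of the handle's centre and 2 mm below it. The steel blade starts at the handle's front face (35 mm ahead of the centre), is 105 mm long and 20 mm wide, flat and level below, and rises above from 2 mm thick at the tip to 9.5 mm at the handle (1 mm per 14 mm)
- gauge: the whole taper gauge, 120 g; origin under the handle's centre, axes as gauge_grip
- beaker_big: glass beaker, 68 mm wide, 95 mm tall; origin underneath; leave alone
- beaker_small: glass beaker, 52 mm wide, 65 mm tall; origin underneath; leave alone
- jar: small jar with yellow lid, 44 mm wide, 55 mm tall; leave alone
- dish: white dish, 84 mm wide, 15 mm tall; leave alone
- seal_ring: loose steel ring, 56 mm wide, 12 mm tall; leave alone
- wrench: wrench, 150 mm long, lying flat; leave alone
- syringe: lying syringe, about 150 mm long, 29 mm wide; leave alone
Not all that is in view belongs to the job. What is shaped like the gauge but pink or turquoise is not meant.

How it is judged:
On the way, in this order (a step that is already met when the one before it is completed fails the run):
1. the lock ring is at its locked mark (value of joint ring above 1.18 rad), for 0.2 s.
2. the gauge is lifted off the bench in the gripper (value of joint ring above 1.18 rad and height (world z) of gauge_grip above 0.035 m and contact force between the fingers and gauge above 3 N), for 0.2 s.
At the end, for the whole second after the job is handed in: ring within 0.12 rad of its mark; gauge still, in the fingers (over 3 N), off the bench, upright to 0.15 rad, in line to 0.2 rad; tip 12 mm or more past the upper plate's front edge, over 2 N on it from the upper plate and over 1 N on the lower; upper plate lifted under 2 mm (all of step 2 and contact force between gauge and head above 2 N and contact force between gauge and anvil above 1 N and value of joint platen below 0.002 m and x of gauge_tip in the frame of lip above 0.012 m and angle between the x axis of gauge_grip and the x axis of cell, either way round below 0.2 rad and angle between gauge_grip's own z axis and vertical below 0.15 rad and linear speed of gauge below 0.01 m/s); the arm keeps its last pose, push and grip.
It fails at once if the upper plate is jacked up by more than 4 mm (value of joint platen above 0.004 m).
It fails at once if another thing on the bench is moved by more than 20 mm (distance of any of beaker_big, beaker_small, jar, dish, seal_ring, wrench, syringe from where it was at the start of the episode above 0.02 m).
It also fails if it takes over 70 s, if anything falls off the work surface, if the arm or the gripper's body presses on something with over 40 N, if the wrist force passes 120 N, or if a joint passes its speed limit or range.

## Working session

There is one attempt and no reset: what is moved stays moved. The work goes in short steps, Python scripts to look and compute and a shell command to move; the robot and the scene stay as the last step left them, time stands still between calls to the robot, and variables do not carry over. Pictures are saved under pics/ and viewed, at most 10 in all, crops included, and the job is handed in when it is done.

```bash
mkdir -p pics; ls
cat > h.py <<'E'
import numpy as np, cv2
from plant import robot
def cap(n,f=None):
    c=robot.capture(n)
    if f: cv2.imwrite('pics/'+f+'.png',c['frame'][:,:,::-1])
    return c
def K(c):
    f=200/np.tan(np.radians(c['fov_y'])/2)
    return np.array([[f,0,c['cx']],[0,f,c['cy']],[0,0,1.]]),np.array([c['k1'],0,0,0,0.])
def ray(c,uv):
    k,d=K(c); p=cv2.undistortPoints(np.array([[uv]],float),k,d)[0,0]
    R=np.array(c['R']);t=np.array(c['t'])
    return -R.T@t, R.T@np.array([p[0],p[1],1.])
def onz(c,uv,z):
    o,d=ray(c,uv); return o+d*(z-o[2])/d[2]
def proj(c,X):
    k,d=K(c); R=np.array(c['R'],float)
    return cv2.projectPoints(np.array(X,float).reshape(-1,1,3),cv2.Rodrigues(R)[0],np.array(c['t'],float),k,d)[0][:,0]
E
python3 - <<'E'
from h import *
for n in('scene','top'):
    c=cap(n,n+'0'); print(n,c['fov_y'],c['k1'],np.round(-np.array(c['R']).T@c['t'],3))
s=robot.observe();print(s['tcp_pos'],s['orientation'],s['opening'],s['clock'])
E
```

```text
pics
scene 45.606617139406666 0.032203346092890064 [1.146 0.256 1.055]
top 44.65228949462802 0.04591519018270023 [0.248 0.032 1.425]
[0.23456854 0.49724382 0.2386527 ] [ 2.18610114e-01  9.75812096e-01 -5.95459666e-04 -1.31054092e-04] 0.9971670127745877 0.1
```

View pics/scene0.png

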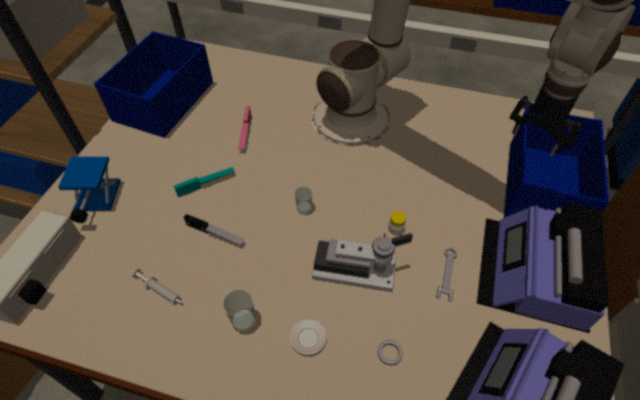

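View pics/top0.png

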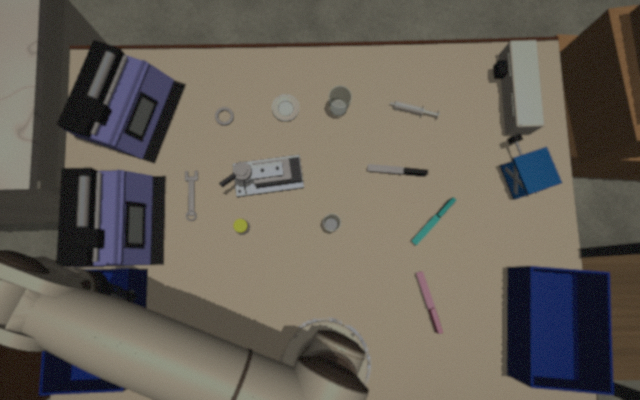

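Scene view: the cell is at about (355,262), with the lever at (402,239). The black-handled, steel-bladed gauge is at (213,230), the turquoise lookalike at (205,181) and the pink one at (246,128). Top view: the cell is at (268,176), its column at (243,172) and its mouth facing right. The gauge is at (397,170) with its handle on the right. The gauge fits the description (black handle, steel blade). I'll confirm it with an enlarged crop.

Run:
```python
import cv2,numpy as np
t=cv2.imread('pics/top0.png');s=cv2.imread('pics/scene0.png')
a=cv2.resize(t[140:215,210:440],(782,255),interpolation=cv2.INTER_CUBIC)
b=cv2.resize(s[220:300,300:420],(408,272),interpolation=cv2.INTER_CUBIC)
d=cv2.resize(s[200:260,170:260],(390,260),interpolation=cv2.INTER_CUBIC)
o=np.zeros((540,800,3),np.uint8);o[:255,:782]=a;o[260:532,:408]=b;o[260:520,410:800]=d
cv2.imwrite('pics/crop1.png',np.clip(o*1.5,0,255).astype(np.uint8))
```

```text
(no output)
```

View pics/crop1.png

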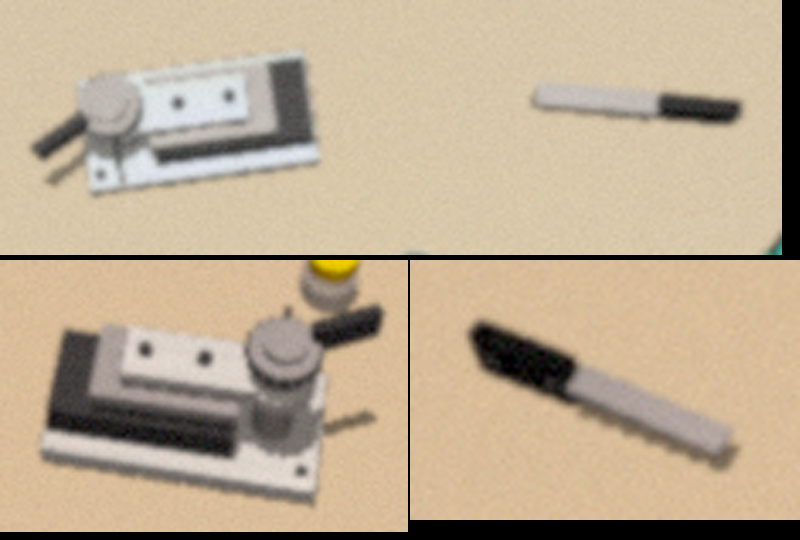

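The crop confirms the gauge: black handle and grey steel blade, with the blade pointing at the cell in the top view. The cell's base corners are at crop (92,192), (318,160), (303,52) and (80,80), and the lever runs from (85,120) to (40,152).

Run:
```python
from h import *
T=cap('top');S=cap('scene')
P=lambda x,y:(210+x/3.4-.35,140+y/3.4-.35)
Q=lambda x,y:(300+x/3.4-.35,220+(y-260)/3.4-.35)
G=lambda x,y:(170+(x-410)/4.333-.4,200+(y-260)/4.333-.4)
pr=lambda n,c,u,z:print(n,np.round(onz(c,u,z)*1000,1))
for n,u in dict(LB=(90,193),RB=(319,161),RT=(304,52)).items(): pr('base top '+n,T,P(*u),.022)
for n,u in dict(LF=(41,452),RF=(313,493)).items(): pr('base scene '+n,S,Q(*u),.022)
for n,u in dict(a=(302,60),b=(313,146)).items(): pr('anvil top '+n,T,P(*u),.052)
for n,u in dict(a=(65,333),b=(50,412)).items(): pr('anvil scene '+n,S,Q(*u),.052)
pr('head screws',T,P(229,96),.099);pr('head screws',T,P(178,103),.099)
pr('screws S',S,Q(146,350),.099);pr('screws S',S,Q(205,358),.099)
pr('lever end T',T,P(40,150),.135);pr('lever end S',S,Q(379,318),.135)
# gauge masks
def gm(c,box,z):
    x0,y0,x1,y1=box;f=c['frame'][y0:y1,x0:x1].astype(int)
    m=(f.max(2)<55).astype(np.uint8)
    n,l,st,ce=cv2.connectedComponentsWithStats(m);i=1+np.argmax(st[1:,4])
    ys,xs=np.where(l==i); r=cv2.minAreaRect(np.stack([xs+x0,ys+y0],1).astype(np.float32))
    print(r,st[i]); pr('handle',c,r[0],z); print([np.round(onz(c,p,z)*1000).tolist() for p in cv2.boxPoints(r)])
gm(T,(380,150,440,200),.04);gm(S,(170,205,260,260),.03)
for u in((533,84),(533,106)):pr('tip T',T,P(*u),.019)
for u in((733,433),(718,453)):pr('tip S',S,G(*u),.019)
```

```text
base top LB [479.5 242.   22. ]
base top RB [502.8  45.7  22. ]
base top RT [599.3  56.6  22. ]
base scene LF [603.7  60.9  22. ]
base scene RF [579.1 255.2  22. ]
anvil top a [584.9  58.   52. ]
anvil top b [510.3  50.2  52. ]
anvil scene a [519.8  53.4  52. ]
anvil scene b [586.9  63.   52. ]
head screws [544.5 117.3  99. ]
head screws [539.6 158.9  99. ]
screws S [546.3 121.3  99. ]
screws S [540.8 162.3  99. ]
lever end T [496.1 264.3 135. ]
lever end S [498.1 271.4 135. ]
((415.0544738769531, 171.95545959472656), (21.990324020385742, 5.6717119216918945), 5.710593223571777) [ 24  19  23   7 124]
handle [ 536.3 -279.5   40. ]
[[532.0, -247.0, 40.0], [549.0, -249.0, 40.0], [541.0, -312.0, 40.0], [524.0, -310.0, 40.0]]
((196.08621215820312, 223.0344696044922), (26.925823211669922, 9.284768104553223), 21.801406860351562) [ 14  10  24  18 217]
handle [ 544.9 -277.8   30. ]
[[554.0, -315.0, 30.0], [525.0, -319.0, 30.0], [536.0, -241.0, 30.0], [564.0, -238.0, 30.0]]
tip T [ 567.  -141.7   19. ]
tip T [ 547.5 -140.9   19. ]
tip S [ 550.4 -140.5   19. ]
tip S [ 566.1 -143.5   19. ]
```

```bash
cat >> h.py <<'E'
def tri(c1,u1,c2,u2):
    (o1,d1),(o2,d2)=ray(c1,u1),ray(c2,u2)
    s=np.linalg.lstsq(np.stack([d1,-d2],1),o2-o1,rcond=None)[0]
    a,b=o1+s[0]*d1,o2+s[1]*d2
    return (a+b)/2*1000,np.linalg.norm(a-b)*1000
E
python3 - <<'E'
from h import *
T=cap('top');S=cap('scene')
P=lambda x,y:(210+x/3.4-.35,140+y/3.4-.35)
Q=lambda x,y:(300+x/3.4-.35,220+(y-260)/3.4-.35)
print('cap',tri(T,P(112,97),S,Q(287,343)))
def lev(c,x0,y0,x1,y1):
    f=c['frame'][y0:y1,x0:x1].astype(int); m=(f.max(2)<60).astype(np.uint8)
    n,l,st,ce=cv2.connectedComponentsWithStats(m);i=1+np.argmax(st[1:,4]);ys,xs=np.where(l==i)
    r=cv2.minAreaRect(np.stack([xs+x0,ys+y0],1).astype(np.float32));print(r,st[i,4]);return cv2.boxPoints(r)
bt=lev(T,215,165,240,195);bs=lev(S,388,228,420,252)
print(bt.tolist(),bs.tolist())
for p in bt:print('T',np.round(onz(T,p,.14)*1000))
for p in bs:print('S',np.round(onz(S,p,.14)*1000))
y=T['frame'].astype(int);m=((y[...,0]>150)&(y[...,2]<60)).astype(np.uint8)
ys,xs=np.where(m);u=(xs.mean(),ys.mean());print('jar',u,onz(T,u,.055)*1000)
E
```

```text
cap (array([536.94488829, 211.7727356 , 134.80526184]), np.float64(8.27252140061129))
((227.72647094726562, 179.85586547851562), (3.6047353744506836, 15.799478530883789), 57.528804779052734) 55
((401.6697998046875, 239.59432983398438), (7.829551696777344, 20.46672248840332), 74.05460357666016) 146
[[220.0941162109375, 182.5764617919922], [233.42352294921875, 174.09410095214844], [235.35882568359375, 177.13526916503906], [222.0294189453125, 185.6176300048828]] [[390.75469970703125, 238.64151000976562], [410.4339599609375, 233.01885986328125], [412.58489990234375, 240.54714965820312], [392.9056396484375, 246.1697998046875]]
T [498. 267. 140.]
T [521. 232. 140.]
T [512. 226. 140.]
T [490. 262. 140.]
S [520. 228. 140.]
S [492. 268. 140.]
S [511. 276. 140.]
S [539. 236. 140.]
jar (np.float64(nan), np.float64(nan)) [nan nan nan]<stdin>:15: RuntimeWarning: Mean of empty slice.
  ret = ret.dtype.type(ret / rcount)
```

```bash
cat >> h.py <<'E'
from scipy.spatial.transform import Rotation as Ro
def go(target=None,yaw=None):
    s=robot.observe();R=Ro.from_quat(s['orientation']);M=R.as_matrix()
    a=np.degrees(np.arctan2(M[1,0],M[0,0]))
    print('t',round(s['clock'],2),'tcp',np.round(np.array(s['tcp_pos'])*1000,1),'xaxis',round(a,2),'zax',np.round(M[:,2],3),'F',np.round(s['contact_force'],1),'open',round(s['opening'],3),'grip',s['grip_force'],'q',np.round(s['q'],2))
    if target is not None:
        print('tool shift',np.round(M.T@(np.array(target)-np.array(s['tcp_pos'])*1000),1))
    if yaw is not None:
        Rt=Ro.from_matrix(np.array([[np.cos(np.radians(yaw)),np.sin(np.radians(yaw)),0],[np.sin(np.radians(yaw)),-np.cos(np.radians(yaw)),0],[0,0,-1]]))
        print('turn',np.round((R.inv()*Rt).as_rotvec(degrees=True),2))
E
python3 -m crank '[[60,[-20,-43,0],[0,0,0]],[60,[-20,-43,0],[0,0,0]],[60,[-20,-43,0],[0,0,0]],[50,[-20,-43,0],[0,0,0]],[50,[-20,-43,0],[0,0,0]]]'
python3 -m crank '[[45,[-49,23,0],[0,0,0]],[45,[-49,23,0],[0,0,0]],[45,[-49,23,0],[0,0,0]],[45,[-49,23,0],[0,0,0]],[45,[-49,23,0],[0,0,0]]]'
python3 -m crank '[[45,[0,0,0],[0,0,10]],[45,[0,0,0],[0,0,10]],[45,[0,0,0],[0,0,10]],[45,[0,0,0],[0,0,0]]]'
python3 -c "
from h import *;go((503.7,259,200),123.5);go((503.7,259,122),123.5)"
```

```text
clock: 0.92
tcp_pos: [0.2331, 0.2589, 0.2392]
orientation: [0.218, 0.976, 0.0, 0.0]
contact_force: [0.2, -0.8, 0.4]
opening: 0.588
grip_force: 0.0
clock: 1.55
tcp_pos: [0.5058, 0.2595, 0.2392]
orientation: [0.219, 0.976, 0.0, 0.0]
contact_force: [-0.3, 1.0, 0.9]
opening: 0.525
grip_force: 0.0
clock: 2.05
tcp_pos: [0.504, 0.2598, 0.2391]
orientation: [0.463, 0.886, -0.0, -0.0]
contact_force: [1.0, 0.2, -0.8]
opening: 0.533
grip_force: 0.0
t 2.05 tcp [504.  259.8 239.1] xaxis 124.81 zax [-0. -0. -1.] F [ 1.   0.2 -0.8] open 0.533 grip 0.0 q [0.48 0.13 0.22 1.66 0.   1.44]
tool shift [-0.4 -0.7 39.1]
turn [-0.01 -0.    1.31]
t 2.05 tcp [504.  259.8 239.1] xaxis 124.81 zax [-0. -0. -1.] F [ 1.   0.2 -0.8] open 0.533 grip 0.0 q [0.48 0.13 0.22 1.66 0.   1.44]
tool shift [ -0.4  -0.7 117.1]
turn [-0.01 -0.    1.31]
```

```bash
python3 -m crank '[[45,[0,0,42],[0,0,1.3]],[45,[0,0,42],[0,0,0]],[45,[0,0,0],[0,0,0]]]'
python3 - <<'E'
from h import *
c=cap('scene');t=cap('top')
a=cv2.resize(c['frame'][170:290,320:440,::-1],(480,480),interpolation=cv2.INTER_CUBIC)
b=cv2.resize(t['frame'][150:220,200:270,::-1],(320,320),interpolation=cv2.INTER_CUBIC)
o=np.zeros((480,800,3),np.uint8);o[:,:480]=a;o[:320,480:]=b
cv2.imwrite('pics/c2.png',np.clip(o*1.6,0,255).astype(np.uint8))
E
```

```text
clock: 2.42
tcp_pos: [0.5024, 0.259, 0.1524]
orientation: [0.472, 0.882, -0.002, -0.002]
contact_force: [-0.2, 0.1, 0.6]
opening: 0.527
grip_force: 0.0
```

View pics/c2.png

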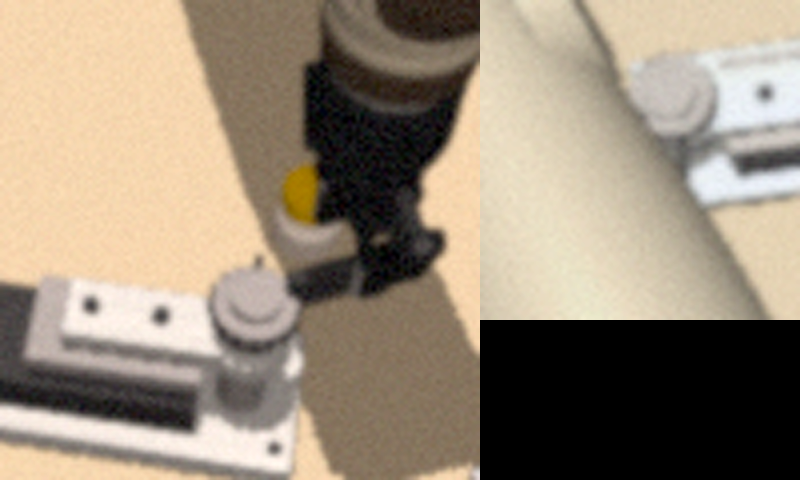

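The gripper is over the outer end of the lever, crop (330,280), and its fingers straddle the fin. I'll descend and grip.

```bash
python3 -m crank '[[45,[0,0,15],[0,0,0]],[45,[0,0,15],[0,0,0]],[45,[0,0,0],[0,0,0]]]'
python3 -m crank '[[30,[0,0,0],[0,0,0]],[15,[0,0,0],[0,0,0]],[0,[0,0,0],[0,0,0]],[0,[0,0,0],[0,0,0]],[0,[0,0,0],[0,0,0]]]'
python3 -c "
from h import *;go((503.7,259,122),123.5)"
```

```text
clock: 2.9
tcp_pos: [0.5034, 0.2595, 0.1238]
orientation: [0.474, 0.881, -0.001, -0.001]
contact_force: [0.6, 0.0, -0.0]
opening: 0.528
grip_force: 0.0
clock: 3.52
tcp_pos: [0.5041, 0.2599, 0.1259]
orientation: [0.474, 0.881, 0.0, 0.0]
contact_force: [-3.0, -0.6, 4.9]
opening: 0.105
grip_force: 60.5
t 3.52 tcp [504.1 259.9 125.9] xaxis 123.44 zax [ 0.001  0.    -1.   ] F [-3.  -0.6  4.9] open 0.105 grip 60.51696002483368 q [ 0.48  0.11 -0.01  1.44  0.    1.46]
tool shift [-0.5 -0.8  3.9]
turn [ 0.04 -0.   -0.06]
```

```bash
python3 -m crank '[[0,[-0.67,-8.5,0],[0,0,-9]],[0,[-0.67,-8.5,0],[0,0,-9]],[0,[-0.67,-8.5,0],[0,0,-9]]]'
python3 -c "
from h import *;go()"
```

```text
clock: 3.9
tcp_pos: [0.4865, 0.2411, 0.1259]
orientation: [0.253, 0.968, 0.0, 0.0]
contact_force: [-1.3, -1.7, 5.8]
opening: 0.105
grip_force: 60.6
t 3.9 tcp [486.5 241.1 125.9] xaxis 150.74 zax [ 0.  0. -1.] F [-1.3 -1.7  5.8] open 0.105 grip 60.59786260128021 q [ 0.46  0.06 -0.08  1.44  0.    0.97]
```

Turning smoothly at low force, so I'll continue to the mark.

```bash
python3 -m crank '[[0,[-0.67,-8.5,0],[0,0,-9]],[0,[-0.67,-8.5,0],[0,0,-9]],[0,[-0.67,-8.5,0],[0,0,-9]],[0,[-0.67,-8.5,0],[0,0,-9]],[0,[0,0,0],[0,0,0]]]'
python3 -c "
from h import *;go();s=robot.observe();print(s['moment'])"
```

```text
clock: 4.53
tcp_pos: [0.4797, 0.2078, 0.1258]
orientation: [-0.057, 0.998, 0.0, -0.0]
contact_force: [-4.7, -1.9, 6.6]
opening: 0.102
grip_force: 60.9
t 4.53 tcp [479.7 207.8 125.8] xaxis -173.49 zax [-0.  0. -1.] F [-4.7 -1.9  6.6] open 0.102 grip 60.89769244194031 q [ 0.41  0.01 -0.12  1.44  0.    0.3 ]
[-0.34510753  0.89382676  0.02129735]
```

```bash
python3 -m crank '[[0,[0,-1,0],[0,0,-1]],[0,[0,-1,0],[0,0,-1]],[0,[0,0,0],[0,0,0]],[0,[0,0,0],[0,0,0]]]'
python3 -c "
from h import *;go();s=robot.observe();print(s['moment'])"
```

```text
clock: 5.03
tcp_pos: [0.4797, 0.2074, 0.1258]
orientation: [-0.073, 0.997, 0.001, -0.0]
contact_force: [-6.0, 5.8, 7.1]
opening: 0.105
grip_force: 63.5
t 5.03 tcp [479.7 207.4 125.8] xaxis -171.6 zax [-0.001  0.003 -1.   ] F [-6.   5.8  7.1] open 0.105 grip 63.530083894729614 q [ 0.41  0.01 -0.12  1.44  0.    0.26]
[ 1.13082704  1.19438636 -0.87451193]
```

The stop is reached: side force rises and the pose no longer follows. I'll relax, release, go up and check.

```bash
python3 -m crank '[[0,[0,1.3,0],[0,0,1]],[45,[0,0,0],[0,0,0]],[45,[0,0,0],[0,0,0]],[45,[0,0,0],[0,0,0]],[45,[0,0,0],[0,0,0]]]'
python3 -m crank '[[45,[0,0,-30],[0,0,0]],[45,[0,0,-60],[0,0,0]],[45,[0,0,-60],[0,0,0]],[45,[0,0,0],[0,0,0]]]'
python3 - <<'E'
from h import *
go()
c=cap('scene')
a=cv2.resize(c['frame'][210:300,300:420,::-1],(800,600),interpolation=cv2.INTER_CUBIC)
cv2.imwrite('pics/c3.png',np.clip(a*1.6,0,255).astype(np.uint8))
E
```

```text
clock: 5.65
tcp_pos: [0.48, 0.2076, 0.1252]
orientation: [-0.065, 0.998, -0.0, -0.0]
contact_force: [-1.1, -0.4, -0.1]
opening: 0.523
grip_force: 0.0
clock: 6.15
tcp_pos: [0.4813, 0.2082, 0.2804]
orientation: [-0.065, 0.998, 0.001, 0.004]
contact_force: [0.0, 0.0, -1.2]
opening: 0.525
grip_force: 0.0
t 6.15 tcp [481.3 208.2 280.4] xaxis -172.55 zax [ 0.007  0.003 -1.   ] F [ 0.   0.  -1.2] open 0.525 grip 0.0 q [0.41 0.04 0.2  1.73 0.   0.28]
```

View pics/c3.png

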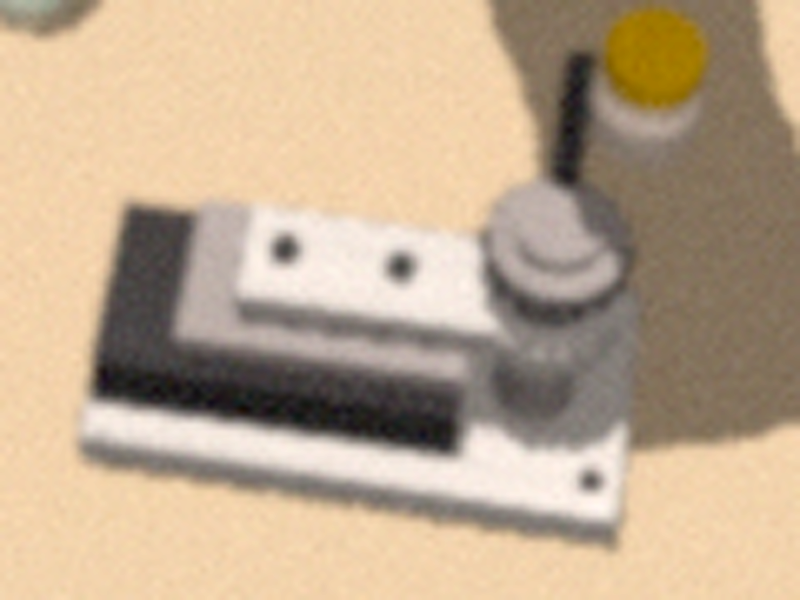

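The lever now points along the cell's +y at crop (572,110), over its mark, and the jar is untouched. Next is the gauge.

```bash
python3 -m crank '[[45,[0.5,-54.6,8],[0,0,0]],[45,[0.5,-54.6,8],[0,0,0]],[45,[0.5,-54.6,8],[0,0,0]],[45,[0.5,-54.6,8],[0,0,0]],[45,[0.5,-54.6,8],[0,0,0]]]'
python3 -m crank '[[45,[0.5,-54.6,8],[0,0,0]],[45,[0.5,-54.6,8],[0,0,0]],[45,[0.5,-54.6,8],[0,0,0]],[45,[0.5,-54.6,8],[0,0,0]],[45,[0,0,0],[0,0,0]]]'
python3 -m crank '[[45,[0,0,0],[0,0,10.4]],[45,[0,0,0],[0,0,10.4]],[45,[0,0,0],[0,0,10.4]],[45,[0,0,0],[0,0,10.4]],[45,[0,0,0],[0,0,10.4]]]'
python3 -m crank '[[45,[0,0,0],[0,0,10.4]],[45,[0,0,0],[0,0,10.4]],[45,[0,0,0],[0,0,10.4]],[45,[0,0,0],[0,0,10.4]],[45,[0,0,0],[0,0,10.4]]]'
python3 - <<'E'
from h import *
go((540.5,-280,70),83);go((540.5,-280,15),83)
T=cap('top');S=cap('scene')
P=lambda x,y:(210+x/3.4-.35,140+y/3.4-.35);G=lambda x,y:(170+(x-410)/4.333-.4,200+(y-260)/4.333-.4)
for n,u,z in(('tip',(533,95),.02),('joint',(658,105),.0275)):print(n,onz(T,P(*u),z)*1000)
for n,u,z in(('tipS',(729,440),.02),('jointS',(575,380),.0275)):print(n,onz(S,G(*u),z)*1000)
a=cv2.resize(S['frame'][160:260,150:260,::-1],(480,436),interpolation=cv2.INTER_CUBIC)
b=cv2.resize(T['frame'][140:200,360:440,::-1],(320,240),interpolation=cv2.INTER_CUBIC)
o=np.zeros((436,800,3),np.uint8);o[:,:480]=a;o[:240,480:]=b
cv2.imwrite('pics/c4.png',np.clip(o*1.6,0,255).astype(np.uint8))
E
```

```text
clock: 6.82
tcp_pos: [0.5124, -0.0651, 0.2335]
orientation: [-0.065, 0.998, 0.0, -0.001]
contact_force: [-0.0, 0.3, -0.1]
opening: 0.528
grip_force: 0.0
clock: 7.45
tcp_pos: [0.5381, -0.283, 0.1997]
orientation: [-0.063, 0.998, 0.001, -0.002]
contact_force: [-0.1, 0.1, 0.2]
opening: 0.527
grip_force: 0.0
clock: 8.07
tcp_pos: [0.5389, -0.2791, 0.2022]
orientation: [0.382, 0.924, 0.0, -0.001]
contact_force: [0.6, -0.2, 0.1]
opening: 0.527
grip_force: 0.0
clock: 8.7
tcp_pos: [0.5389, -0.279, 0.2023]
orientation: [0.748, 0.664, -0.0, -0.001]
contact_force: [-0.3, 0.1, -0.8]
opening: 0.527
grip_force: 0.0
t 8.7 tcp [ 538.9 -279.   202.3] xaxis 83.15 zax [-0.001  0.001 -1.   ] F [-0.3  0.1 -0.8] open 0.527 grip 0.0 q [-0.48  0.22  0.25  1.61  0.    1.21]
tool shift [ -0.9   1.9 132.3]
turn [-0.09 -0.04  0.15]
t 8.7 tcp [ 538.9 -279.   202.3] xaxis 83.15 zax [-0.001  0.001 -1.   ] F [-0.3  0.1 -0.8] open 0.527 grip 0.0 q [-0.48  0.22  0.25  1.61  0.    1.21]
tool shift [ -0.9   2.  187.3]
turn [-0.09 -0.04  0.15]
tip [ 557.03374354 -141.20367271   20.        ]
joint [ 544.02606079 -247.73119635   27.5       ]
tipS [ 556.28383605 -140.48823323   20.        ]
jointS [ 547.18773969 -243.85437069   27.5       ]
```

View pics/c4.png

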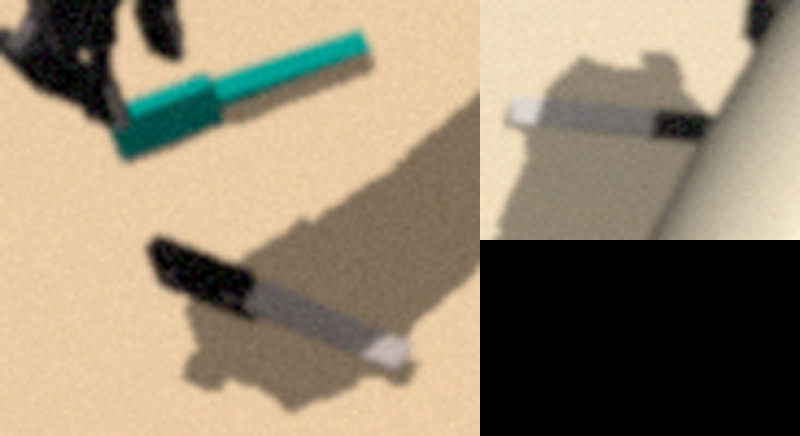

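The gripper hangs above the black-handled gauge: handle at crop (200,275), blade tip at (400,350). The turquoise one is well away at (170,120). I'll descend over the handle.

```bash
python3 -m crank '[[45,[-0.9,2.7,60],[0,0,-0.5]],[45,[0,0,60],[0,0,0]],[45,[0,0,45],[0,0,0]],[45,[0,0,22],[0,0,0]],[45,[0,0,0],[0,0,0]]]'
python3 -c "
from h import *;go((541.5,-280,15),83.7)"
```

```text
clock: 9.43
tcp_pos: [0.5403, -0.2801, 0.0139]
orientation: [0.742, 0.67, -0.001, -0.002]
contact_force: [0.9, 0.3, -0.2]
opening: 0.524
grip_force: 0.0
t 9.43 tcp [ 540.3 -280.1   13.9] xaxis 84.18 zax [-0.004  0.002 -1.   ] F [ 0.9  0.3 -0.2] open 0.524 grip 0.0 q [-0.48  0.26 -0.07  1.25  0.    1.19]
tool shift [ 0.2  1.2 -1.1]
turn [-0.23 -0.1   0.48]
```

```bash
python3 -m crank '[[30,[0,1,0],[0,0,0]],[20,[0,0,0],[0,0,0]],[5,[0,0,0],[0,0,0]],[0,[0,0,0],[0,0,0]],[0,[0,0,0],[0,0,0]]]'
python3 -m crank '[[0,[0,0,-30],[0,0,0]],[0,[0,0,-40],[0,0,0]],[0,[0,0,-40],[0,0,0]],[0,[0,0,0],[0,0,0]],[0,[0,0,0],[0,0,0]]]'
python3 - <<'E'
from h import *
go()
T=cap('top','t5');S=cap('scene','s5')
a=cv2.resize(S['frame'][160:270,140:270,::-1],(480,406),interpolation=cv2.INTER_CUBIC)
b=cv2.resize(T['frame'][140:200,360:440,::-1],(320,240),interpolation=cv2.INTER_CUBIC)
o=np.zeros((406,800,3),np.uint8);o[:,:480]=a;o[:240,480:]=b
cv2.imwrite('pics/c5.png',np.clip(o*1.6,0,255).astype(np.uint8))
E
```

```text
clock: 10.05
tcp_pos: [0.5436, -0.2819, 0.0178]
orientation: [0.743, 0.669, 0.0, 0.001]
contact_force: [-0.6, 0.6, 5.6]
opening: 0.156
grip_force: 59.5
clock: 10.68
tcp_pos: [0.5426, -0.2814, 0.1256]
orientation: [0.743, 0.669, -0.0, -0.0]
contact_force: [-0.1, -0.6, -2.5]
opening: 0.15
grip_force: 58.6
t 10.68 tcp [ 542.6 -281.4  125.6] xaxis 83.95 zax [-0.001  0.    -1.   ] F [-0.1 -0.6 -2.5] open 0.15 grip 58.612300157547 q [-0.48  0.22  0.11  1.46 -0.    1.2 ]
```

View pics/c5.png

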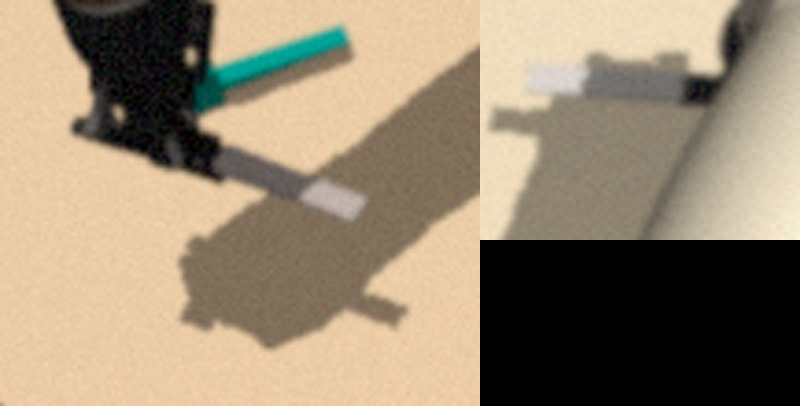

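Run:
```python
from h import *
T=robot.capture('top');S=robot.capture('scene')
P=lambda x,y:(360+(x-480)/4-.4,140+y/4-.4);Q=lambda x,y:(140+x/3.692-.35,160+y/3.692-.35)
for z in(.126,.128):
  print('T',onz(T,P(527,65),z)*1000,onz(T,P(527,92),z)*1000)
  print('S',onz(S,Q(367,200),z)*1000,onz(S,Q(350,220),z)*1000)
s=robot.observe();p=np.array(s['tcp_pos'])*1000;M=Ro.from_quat(s['orientation']).as_matrix()
for c,u in((T,P(527,78)),(S,Q(359,209))):print('tip in tool',M.T@(onz(c,u,.127)*1000-p))
print(tri(T,P(527,78),S,Q(359,209)))
```

```text
T [ 566.20134861 -142.9781308   126.        ] [ 547.29607562 -142.18210133  126.        ]
S [ 546.27015702 -140.33968212  126.        ] [ 564.47255718 -144.54108332  126.        ]
T [ 565.71066253 -142.70848829  128.        ] [ 546.83450241 -141.91368465  128.        ]
S [ 547.56000849 -139.48575172  128.        ] [ 565.72323401 -143.6781108   128.        ]
tip in tool [139.55814251  -0.14955142  -2.044891  ]
tip in tool [139.81221491  -1.83352886  -2.04123664]
(array([ 556.3049584 , -141.80798206,  128.59850623]), np.float64(0.9152909617859484))
```

The gauge is held level. Tip in the tool frame is about (140, -0.5, 0), which matches the sizes given. I'll carry it to a hover in front of the mouth.

```bash
python3 -m crank '[[0,[0,0,0],[0,0,-6.5]],[0,[0,0,0],[0,0,-6.5]],[0,[40,10,4],[0,0,0]],[0,[45,11,8],[0,0,0]],[0,[45,11,8],[0,0,0]]]'
python3 -m crank '[[0,[40,10,10],[0,0,0]],[0,[25,8,10],[0,0,0]],[0,[0,0,0],[0,0,0]],[0,[0,0,0],[0,0,0]]]'
python3 - <<'E'
from h import *
go((567.9,-72.9,75),97)
T=cap('top','t6');S=cap('scene','s6')
a=cv2.resize(S['frame'][200:300,260:400,::-1],(780,557),interpolation=cv2.INTER_CUBIC)
cv2.imwrite('pics/c6.png',np.clip(a*1.6,0,255).astype(np.uint8))
E
```

```text
clock: 11.5
tcp_pos: [0.5585, -0.1473, 0.1052]
orientation: [0.663, 0.748, -0.0, -0.0]
contact_force: [-0.4, -0.1, -2.5]
opening: 0.155
grip_force: 58.5
clock: 12.0
tcp_pos: [0.5687, -0.0822, 0.0861]
orientation: [0.663, 0.749, -0.0, -0.0]
contact_force: [0.6, -0.4, -1.5]
opening: 0.149
grip_force: 58.5
t 12.0 tcp [568.7 -82.2  86.1] xaxis 96.95 zax [-0.001 -0.    -1.   ] F [ 0.6 -0.4 -1.5] open 0.149 grip 58.535082936286926 q [-0.14  0.14 -0.06  1.37 -0.    1.31]
tool shift [ 9.4  0.4 11.1]
turn [-0.03  0.01 -0.05]
```

View pics/c6.png

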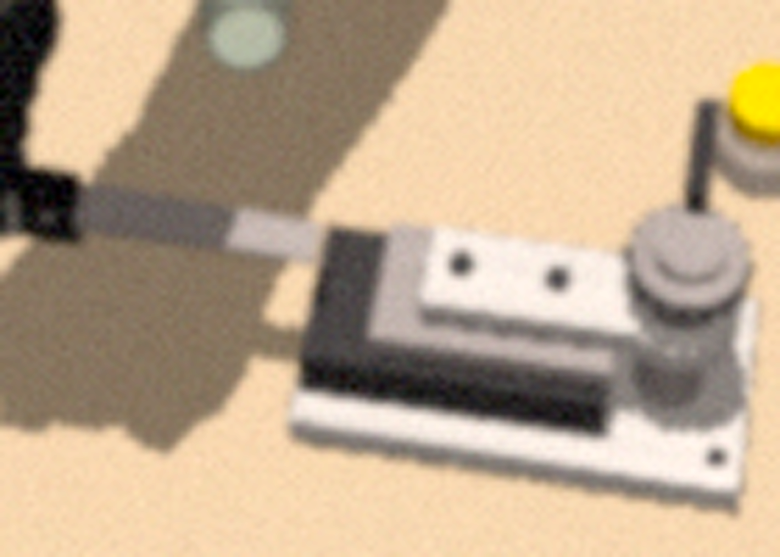

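The gauge is in line with the cell. Its tip is at crop (318,240), next to the anvil's front top edge, which runs from (327,232) to (305,355).

Run:
```python
from h import *
S=robot.capture('scene');T=robot.capture('top')
Q=lambda x,y:(260+x/5.571-.4,200+y/5.571-.4)
s=robot.observe();p=np.array(s['tcp_pos'])*1000;M=Ro.from_quat(s['orientation']).as_matrix()
f=lambda n,u,z:print(n,np.round(onz(S,Q(*u),z)*1000,1),'tool',np.round(M.T@(onz(S,Q(*u),z)*1000-p),1))
f('tip',(319,243),.088);f('anvil a',(328,232),.052);f('anvil b',(305,358),.052)
f('plate lip a',(388,226),.0695);f('plate lip b',(368,338),.0695)
b0=onz(S,Q(291,405),.022);b1=onz(S,Q(738,489),.022);d=b1-b0;print('yaw',np.degrees(np.arctan2(d[1],d[0])))
```

```text
tip [549.3  58.1  88. ] tool [142.2  -2.5  -1.5]
anvil a [520.4  52.9  52. ] tool [140.5 -32.   34.5]
anvil b [585.6  62.6  52. ] tool [142.3  34.   34.5]
plate lip a [520.6  80.9  69.5] tool [168.3 -28.4  17. ]
plate lip b [578.1  88.9  69.5] tool [169.3  29.7  17. ]
yaw 94.83697076956973
```

```bash
python3 -m crank '[[0,[12,1.5,10],[0,0,0]],[0,[0,0,13],[0,0,0]],[0,[0,0,5],[0,0,0]],[0,[0,0,0],[0,0,0]],[0,[0,0,0],[0,0,0]]]'
python3 -m crank '[[0,[0,0,1],[0,0,0]],[0,[0,0,1],[0,0,0]],[0,[0,0,0],[0,0,0]]]'
python3 -m crank '[[0,[0,0,1],[0,0,0]],[0,[0,0,0],[0,0,0]]]'
python3 -c "
from h import *;go()"
```

```text
clock: 12.82
tcp_pos: [0.5691, -0.0699, 0.0585]
orientation: [0.663, 0.749, 0.0, 0.0]
contact_force: [-0.5, 0.6, -0.3]
opening: 0.152
grip_force: 58.5
clock: 13.2
tcp_pos: [0.5689, -0.0698, 0.0562]
orientation: [0.663, 0.749, -0.0, -0.0]
contact_force: [-0.0, -0.6, -1.6]
opening: 0.154
grip_force: 58.5
clock: 13.45
tcp_pos: [0.5689, -0.0698, 0.0552]
orientation: [0.663, 0.749, -0.0, -0.0]
contact_force: [-0.4, -0.3, -1.3]
opening: 0.151
grip_force: 58.5
t 13.45 tcp [568.9 -69.8  55.2] xaxis 96.94 zax [-0. -0. -1.] F [-0.4 -0.3 -1.3] open 0.151 grip 58.54207634925842 q [-0.12  0.15 -0.11  1.31 -0.    1.33]
```

Free of contact, Fz sits around -1.3 N, the gauge's weight. I'll step down slowly.

```bash
for i in 1; do python3 -m crank '[[0,[0,0,0.7],[0,0,0]],[0,[0,0,0],[0,0,0]]]' | grep -E 'tcp_pos|force'; done
python3 -m crank '[[0,[0,0,0.7],[0,0,0]],[0,[0,0,0],[0,0,0]]]' | grep -E 'tcp_pos|contact'
python3 -m crank '[[0,[0,0,0.6],[0,0,0]],[0,[0,0,0],[0,0,0]]]' | grep -E 'tcp_pos|contact'
```

```text
tcp_pos: [0.5689, -0.0698, 0.0545]
contact_force: [0.1, -0.8, -0.9]
grip_force: 58.5
tcp_pos: [0.5689, -0.0698, 0.0538]
contact_force: [0.4, 0.4, -1.5]
tcp_pos: [0.5689, -0.0698, 0.0532]
contact_force: [0.4, 0.4, -1.7]
```

```bash
python3 -m crank '[[0,[0,0,0.5],[0,0,0]],[0,[0,0,0],[0,0,0]]]' | grep -E 'tcp_pos|contact'; python3 -c "
from h import *;go()"
```

```text
tcp_pos: [0.5688, -0.0698, 0.0527]
contact_force: [-0.6, -0.2, -2.0]
t 14.45 tcp [568.8 -69.8  52.7] xaxis 96.95 zax [-0.  0. -1.] F [-0.6 -0.2 -2. ] open 0.154 grip 58.54162395000458 q [-0.12  0.15 -0.11  1.31 -0.    1.33]
```

```bash
python3 -m crank '[[0,[0,0,0.5],[0,0,0]],[0,[0,0,0],[0,0,0]]]' | grep -E 'tcp_pos|contact'
python3 -m crank '[[0,[0,0,0.5],[0,0,0]],[0,[0,0,0],[0,0,0]]]' | grep -E 'tcp_pos|contact'; python3 -c "
from h import *;go()
s=robot.observe();print(s['moment'])"
```

```text
tcp_pos: [0.5689, -0.0698, 0.0522]
contact_force: [-0.2, 0.7, -1.1]
tcp_pos: [0.5689, -0.0698, 0.0518]
contact_force: [-0.2, 0.3, -1.3]
t 14.95 tcp [568.9 -69.8  51.8] xaxis 96.94 zax [ 0.  0. -1.] F [-0.2  0.3 -1.3] open 0.155 grip 58.58687996864319 q [-0.12  0.15 -0.12  1.3   0.    1.33]
[-0.00462173  0.05882278 -0.00754636]
```

```bash
python3 -m crank '[[0,[0,0,0.4],[0,0,0]],[0,[0,0,0],[0,0,0]]]' | grep -E 'tcp_pos|contact'
python3 -c "from h import *;print(robot.observe()['moment'])"
python3 -m crank '[[0,[0,0,0.4],[0,0,0]],[0,[0,0,0],[0,0,0]]]' | grep -E 'tcp_pos|contact'
python3 -c "from h import *;print(robot.observe()['moment'])"
```

```text
tcp_pos: [0.569, -0.0698, 0.0515]
contact_force: [-0.3, 0.1, 0.0]
[0.06794579 0.08474821 0.04796332]
tcp_pos: [0.569, -0.0698, 0.0512]
contact_force: [-0.4, -0.7, 1.3]
[0.15855053 0.11916751 0.07481777]
```

Contact with the ledge came at TCP z of about 51.7, with a push of about 2.5 N. That puts the gap at about 5.6 mm and the first touch about 50 mm past the lip. Now I'll slide in.

```bash
python3 -m crank '[[0,[6,0,0],[0,0,0]],[0,[6,0,0],[0,0,0]],[0,[6,0,0],[0,0,0]],[0,[6,0,0],[0,0,0]],[0,[0,0,0],[0,0,0]]]' | grep -E 'tcp_pos|contact'
python3 -c "from h import *;go();print(robot.observe()['moment'])"
```

```text
tcp_pos: [0.566, -0.045, 0.0511]
contact_force: [-0.1, 1.7, 3.0]
t 16.07 tcp [566.  -45.   51.1] xaxis 97.0 zax [ 0.     0.001 -1.   ] F [-0.1  1.7  3. ] open 0.153 grip 59.11971867084503 q [-0.08  0.14 -0.13  1.3   0.    1.37]
[ 0.8289753   0.06009095 -0.04210823]
```

```bash
python3 -m crank '[[0,[6,0,-0.3],[0,0,0]],[0,[6,0,0],[0,0,0]],[0,[6,0,0],[0,0,0]],[0,[0,0,0],[0,0,0]]]' | grep -E 'tcp_pos|contact'
python3 -c "from h import *;go();print(robot.observe()['moment'])"
python3 -m crank '[[0,[5,0,0],[0,0,0]],[0,[5,0,0],[0,0,0]],[0,[0,0,0],[0,0,0]]]' | grep -E 'tcp_pos|contact'
python3 -c "from h import *;go();print(robot.observe()['moment'])"
```

```text
tcp_pos: [0.5638, -0.0273, 0.0513]
contact_force: [0.3, 2.6, 2.8]
t 16.57 tcp [563.8 -27.3  51.3] xaxis 96.99 zax [ 0.     0.001 -1.   ] F [0.3 2.6 2.8] open 0.149 grip 59.121530055999756 q [-0.05  0.13 -0.14  1.3   0.    1.4 ]
[ 0.77141004 -0.08721015 -0.08921757]
tcp_pos: [0.5627, -0.0177, 0.0514]
contact_force: [0.9, -0.0, 3.8]
t 16.95 tcp [562.7 -17.7  51.4] xaxis 96.97 zax [ 0.     0.001 -1.   ] F [ 0.9 -0.   3.8] open 0.153 grip 59.243897795677185 q [-0.03  0.13 -0.14  1.3   0.    1.42]
[ 4.88714495e-01 -4.86162131e-04 -8.02195298e-02]
```

```bash
python3 -m crank '[[0,[4,0,-0.1],[0,0,0]],[0,[4,0,0],[0,0,0]],[0,[0,0,0],[0,0,0]]]' | grep -E 'tcp_pos|contact'
python3 -c "from h import *;print(robot.observe()['moment'])"
python3 -m crank '[[0,[4,0,0],[0,0,0]],[0,[0,0,0],[0,0,0]]]' | grep -E 'tcp_pos|contact'
python3 -c "from h import *;print(robot.observe()['moment'])"
```

```text
tcp_pos: [0.5617, -0.0098, 0.0514]
contact_force: [0.5, 0.1, 4.8]
[ 0.22823579 -0.02821648 -0.04845445]
tcp_pos: [0.5614, -0.0066, 0.0516]
contact_force: [0.3, -4.4, 4.8]
[-0.64034445 -0.09293066 -0.0139786 ]
```

Drag has started: Fy is -4.4 N at about 45 mm past the lip, close to the predicted 50. I'll go a few millimetres further.

```bash
python3 -m crank '[[0,[3,0,0],[0,0,0]],[0,[0,0,0],[0,0,0]]]' | grep -E 'tcp_pos|contact'
python3 -c "from h import *;print(robot.observe()['moment'])"
python3 -m crank '[[0,[3,0,0],[0,0,0]],[0,[0,0,0],[0,0,0]],[0,[0,0,0],[0,0,0]]]' | grep -E 'tcp_pos|contact'
python3 -c "from h import *;go();print(robot.observe()['moment'])"
```

```text
tcp_pos: [0.5611, -0.0043, 0.0517]
contact_force: [1.0, -7.4, 6.4]
[-1.25395158 -0.20497358 -0.00165356]
tcp_pos: [0.5608, -0.0014, 0.0517]
contact_force: [1.1, -8.3, 5.8]
t 18.2 tcp [560.8  -1.4  51.7] xaxis 96.89 zax [ 0.001 -0.002 -1.   ] F [ 1.1 -8.3  5.8] open 0.151 grip 59.62091624736786 q [-0.    0.12 -0.15  1.3  -0.    1.45]
[-1.32305018 -0.16130086 -0.00929265]
```

```bash
python3 -m crank '[[0,[3,0,0],[0,0,0]],[0,[0,0,0],[0,0,0]],[0,[0,0,0],[0,0,0]],[0,[0,0,0],[0,0,0]],[0,[0,0,0],[0,0,0]]]' | grep -E 'tcp_pos|contact'
python3 - <<'E'
from h import *
go();print(robot.observe()['moment'])
T=cap('top');S=cap('scene')
a=cv2.resize(S['frame'][210:290,280:400,::-1],(480,320),interpolation=cv2.INTER_CUBIC)
b=cv2.resize(T['frame'][140:220,220:330,::-1],(320,233),interpolation=cv2.INTER_CUBIC)
o=np.zeros((320,800,3),np.uint8);o[:,:480]=a;o[:233,480:]=b
cv2.imwrite('pics/c7.png',np.clip(o*1.6,0,255).astype(np.uint8))
E
```

```text
tcp_pos: [0.5605, 0.0015, 0.0517]
contact_force: [0.1, -8.2, 6.4]
t 18.82 tcp [560.5   1.5  51.7] xaxis 96.89 zax [ 0.001 -0.002 -1.   ] F [ 0.1 -8.2  6.4] open 0.155 grip 59.63596701622009 q [ 0.    0.12 -0.15  1.3  -0.    1.45]
[-1.41147481 -0.20854523  0.01082178]
```

View pics/c7.png

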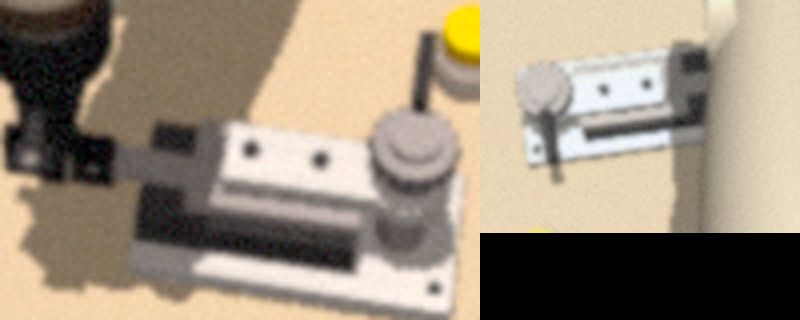

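The blade is in line between the plates, the lever is at its mark, and the fingers hold the handle at crop (85,160). Drag stays at about 8 N over the last 6 mm, so the fit is snug and the upper plate is lifted well under 1 mm.

```bash
python3 -c "
from h import *;print(robot.hand_in());go()"
```

```text
the job is handed in; nothing more can be done
None
the job is handed in; nothing more can be done
```

The job is handed in, though no verdict came back: the ring is turned to its stop at the locked mark, and the gauge is held by its handle, about 53 mm past the upper plate's front edge and dragging at about 8 N.

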